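# Refit the warming plate's control knob

## Robot

A 6-joint arm with a two-finger parallel gripper is mounted at the origin on the work surface. World frame = base frame: x ahead of the robot, y to its left, z up, the work surface at z = 0. Lengths are in m, angles in rad, forces in N, time in s.
With the tool pointing down it reaches from about 0.225 to 0.875 m from the base axis. Payload 3.4 kg.
Tool frame: the origin (TCP) lies on the mounting face of the last link; the fingertips stand 173 mm ahead of it and the grasp point (between the pads) lies 155 mm ahead of it; x points along the fingers, y is the direction in which the jaws open and shut, and the axes are right-handed (so a half turn about x gives the same grasp; the last joint's range is limited). The gripper opens to 85 mm and grips with 20 to 120 N. Pads are 22 mm wide; open, the fingers measure 114 mm over their backs; the gripper's body (76 mm by 85 mm) begins 54 mm behind the grasp point. The pads swing forward as they close: fully open they stand 13 mm farther back than shut.
Start: joints at [1.145, 0.276, 1.505, -0, 1.361, -0.121], TCP at [0.173, 0.549, 0.405] pointing down, gripper open.
Joint ranges: [-2.89, 2.89], [-0.75, 2.08], [0.22, 2.7], [-1.18, 4.32], [0.11, 2.71], [-2.7, 2.7]. Speed limits (rad/s): [2.57, 2.57, 3.14, 3.14, 3.14, 3.14].

## Interface

Orientations are given as a unit quaternion [w, x, y, z].
In Python, from rig import manip gives the robot as it stands.
- The arm moves only by the tool arm_command, never from a script. Its argument "targets" is a list of rows, each an object with "dp": the shift along the tool's x, y, z in m, a list of three; "turn": the turn, a rotation vector about the tool's x, y, z in degrees, a list of three; "grip": the opening, from -1 (shut) to 1 (fully open). In form: [{"dp": [tx, ty, tz], "turn": [wx, wy, wz], "grip": grip}, ...]. A call has 1 to 8 rows; each row shifts and turns the commanded pose from where the row before left it, along the tool's axes as they then stand; what a row does not reach is not made up. A row lasts 1/10 s, in which the tool goes at most 50 mm and 8.59 degrees, less where a joint would pass 70% of its speed; a pose out of reach is approached as far as the arm can. A call with a gripper value outside its range is refused whole. The fingers move at their own pace and stop on an object; "grip_force" is the grip in N (left out, the last holds). Time passes only in rows, so rows that do not move let the fingers close. It gives the time, the measured TCP pose, the force and the opening at its end, in the units of the state.
- manip.get_state(): the state, without advancing time (a new reading comes with each control period).
- manip.get_image(name): name is "scene" or "top" or "wrist"; returns the picture (420x560x3 uint8, red, green, blue); there is no depth.
- manip.calibration(name): a dict with "fx", "fy", "cx", "cy" (pixels), "R" (3x3) and "t" (3): a world point X has camera coordinates R X + t. Camera axes: x right, y down, z forward; pixel columns grow to the right and rows downward; lengths in m; the calibration is good to about 2 mm. A picture is of the moment at which its call begins: read the wrist's pose just before it. calibration takes no time and is no camera call; for the wrist camera it gives the pose at the moment of the call.
- manip.sign_off(): hands the job in, once; it reports no verdict.
The state is a dict: "clock": time; "qpos": joint angles; "qd": joint speeds; "effort": joint torques, N m; "position": TCP position; "ee_rot": TCP orientation; "contact_force": force on the tool from outside, world axes, zero at the start; "moment": the same for the moment, N m; "width": finger opening in m.
Only numpy, scipy, OpenCV 4.12 (cv2) and the standard library are available. Lean on these libraries where they do the work, as an engineer would, in place of code of your own. Each camera call takes 0.05 s, during which the arm holds its last target.

## Task

One of the two control knobs of the pizza warming plate was taken off for cleaning. Find the loose knob that matches the one still fitted (big round skirt with a pointed bar grip on top), turn it so that its nose points to the flat side of the bare D-shaped spindle, and push it straight down until it snaps and sits fully home, then let go. Leave the small knob and the round-grip knob where they lie.

Things in the scene. Friction and masses are not known exactly. Their poses are not given: they have to be found in the camera images.
- knob: Knob to fit: 120 g, grip up. Black skirt 60 mm across, 32 high; on it a grey bar grip 14 wide (y), 26 high (58 overall), from 28 mm behind the axis to a pointed nose 36 ahead; sides parallel to 12 ahead, white line on the nose. Origin: axis, underside; x to the nose, z up. Below, a 36 mm funnel narrows over 7 mm to a D bore (22 mm, flat on the nose side): 1.2 mm, 14 deg play on the spindle.
- spindle: Bare upright D spindle, 20 mm thick, 27.5 high, tapered top, on the warmer's strip (60 mm above bench), left or right of the fitted knob (150 mm apart, 58 high). Origin: axis at strip top, where the knob's underside ends; x out of its flat (1 mm off axis, to the dial's thick tick). Rubber-mounted: gives 7 mm sideways. Catches stop the knob 8 to 16 mm short; a push of 5 to 15 N snaps it on.
- small_knob: Bystander, not to be moved: small black and grey knob of like shape, 40 mm across, 38 mm high overall, solid underneath. Origin: centre of the underside.
- round_knob: Bystander, not to be moved: black knob with a 60 mm skirt, 32 mm high, and a grey round grip of 38 mm diameter instead of a bar, 58 mm high overall, solid underneath. Origin: centre of the underside.
- knob_nose (a point): The tip of the knob's nose: 34 mm ahead of the knob's axis (+x), level with the top of its grip, 58 mm above its underside.

How it is judged:
At the end, for the whole second after the job is handed in: The matching bar-grip knob is on the bare spindle: its underside within 3 mm of the control strip, its axis within 10 mm of the spindle's, its nose along the flat side within 0.3 rad, upright within 0.1 rad, released and at rest; the small and the round-grip knob are within 30 mm of where they lay (horizontal distance between knob and spindle below 0.01 m and z of knob in the frame of spindle between -0.003 and 0.003 m and angle between the x axis of knob and the x axis of spindle, either way round below 0.3 rad and angle between knob's own z axis and vertical below 0.1 rad and linear speed of knob below 0.02 m/s and x of knob_nose in the frame of spindle above 0.02 m); the robot touches nothing.
It fails at once if the small knob is moved by more than 30 mm (distance of small_knob from where it was at the start of the episode above 0.03 m).
It fails at once if the round-grip knob is moved by more than 30 mm (distance of round_knob from where it was at the start of the episode above 0.03 m).
It also fails if it takes over 38 s, if anything falls off the work surface, if the arm or the gripper's body presses on something with over 40 N, if the wrist force passes 120 N, or if a joint passes its speed limit or range.

## Working session

There is one attempt and no reset: what is moved stays moved. The work goes in short steps, Python scripts to look and compute and a tool call to move; the robot and the scene stay as the last step left them, time stands still between calls to the robot, and variables do not carry over. Pictures are saved under pics/ and viewed, and the job is handed in when it is done.

Besides the shell and the picture viewer there is one more tool, called as name(argument=value, ...), one argument or row to a line, values as JSON. arm_command: Moves the arm, as the interface text tells. Its arguments: {"type":"object","properties":{"targets":{"type":"array"},"grip_force":{"type":"number"}},"required":["targets"]}

```bash
ls; mkdir -p pics; python3 - <<'E'
from rig import manip
import cv2
s=manip.get_state()
print(s)
for n in ["scene","top","wrist"]:
    c=manip.calibration(n); print(n,c)
    cv2.imwrite(f"pics/{n}0.png",cv2.cvtColor(manip.get_image(n),cv2.COLOR_RGB2BGR))
E
```

```text
pics
{'clock': 0.0, 'qpos': array([ 1.14500470e+00,  2.76625450e-01,  1.50615296e+00, -1.53318080e-05,
        1.36068766e+00, -1.21000599e-01]), 'qd': array([-1.57957407e-03, -3.29192802e-04,  4.80659288e-05,  9.61114610e-05,
        4.51385694e-04, -1.70979738e-03]), 'effort': array([ 1.60752013e-03, -4.16783524e+01, -2.45797795e+01, -1.53996175e-04,
        1.10531659e-02,  1.77881965e-06]), 'position': array([0.17247507, 0.5483034 , 0.40381414]), 'ee_rot': array([ 0.69873773,  0.10670292,  0.6990852 , -0.10798129]), 'contact_force': array([-0.11588612, -0.13753775,  0.82155217]), 'moment': array([-0.0271108 ,  0.00279401,  0.00106376]), 'width': 0.08517339328997751}
scene {'fx': 501.7123900462226, 'fy': 501.7123900462226, 'cx': 275.1637331087252, 'cy': 212.1717272766236, 'R': array([[ 0.67412341,  0.73846038, -0.01529362],
       [ 0.58885355, -0.54981969, -0.59241017],
       [-0.44588017,  0.39035186, -0.80549134]]), 't': array([-0.38662848, -0.24214087,  1.44865921])}
top {'fx': 513.0270584973875, 'fy': 513.0270584973875, 'cx': 271.95592137738595, 'cy': 208.58971145021712, 'R': array([[ 0.01548506, -0.9996511 ,  0.02139856],
       [-0.98532433, -0.01889453, -0.16964362],
       [ 0.16998875, -0.01845758, -0.98527313]]), 't': array([0.00222161, 0.53652804, 1.00893925])}
wrist {'fx': 297.6609749671318, 'fy': 297.6609749671318, 'cx': 276.2562762191584, 'cy': 206.21018081266402, 'R': array([[ 0.29849851,  0.95440878, -0.00159117],
       [ 0.90580168, -0.28277021,  0.31553815],
       [ 0.30070244, -0.09562895, -0.94891156]]), 't': array([-0.5737771 , -0.04228016,  0.38043618])}
```

View pics/scene0.png

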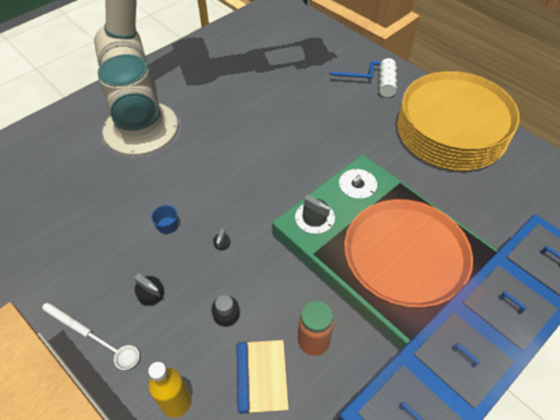

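View pics/top0.png

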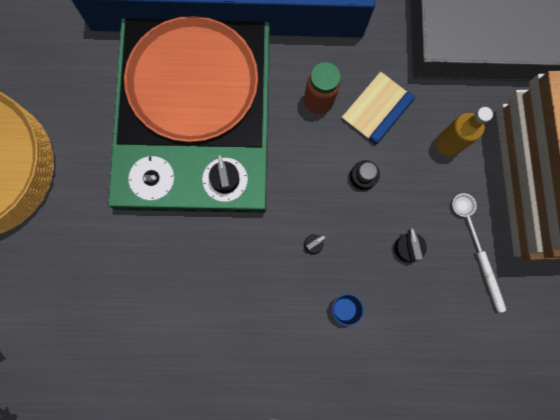

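View pics/wrist0.png

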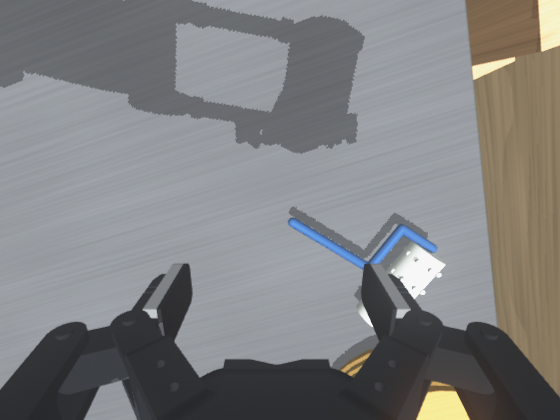

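The target bar-grip knob is near top (410,248), scene (148,288). The small knob is at top (314,243) and the round one at (365,174). The spindle is at top (151,177), with a tick near (150,158). I'll zoom in on these.

```bash
python3 - <<'E'
import cv2,numpy as np
t=cv2.imread("pics/top0.png");s=cv2.imread("pics/scene0.png")
def c(i,u,v,r=28): return cv2.resize(i[v-r:v+r,u-r:u+r],(390,290*390//390+100),interpolation=cv2.INTER_CUBIC)
a=[cv2.resize(i[v-28:v+28,u-28:u+28],(290,290),interpolation=cv2.INTER_CUBIC) for i,u,v in [(t,410,248),(t,151,177),(s,148,288),(s,358,183)]]
cv2.imwrite("pics/z0.png",np.vstack([np.hstack(a[:2]),np.hstack(a[2:])]))
E
```

```text
(no output)
```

View pics/z0.png

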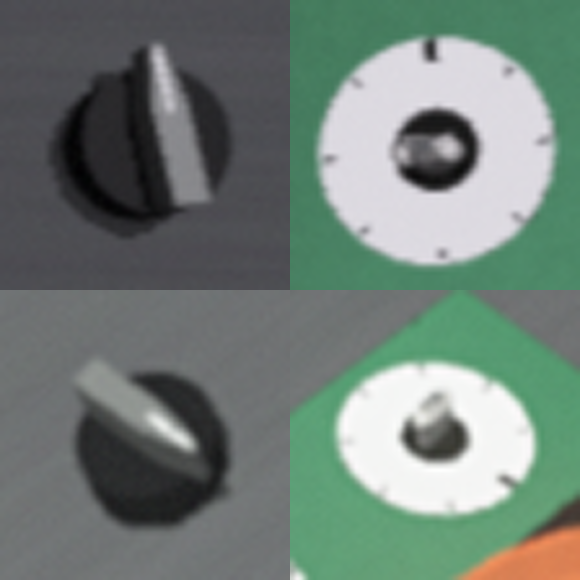

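```bash
cat > h.py <<'E'
import numpy as np, cv2
from rig import manip
from scipy.spatial.transform import Rotation as Ro
def ray(c,uv):
    R=np.array(c["R"]);t=np.array(c["t"])
    d=R.T@np.array([(uv[0]-c["cx"])/c["fx"],(uv[1]-c["cy"])/c["fy"],1]); return -R.T@t,d/np.linalg.norm(d)
def plane(c,uv,z):
    o,d=ray(c,uv); return o+d*(z-o[2])/d[2]
def tri(cs,uvs):
    A=np.zeros((3,3));b=np.zeros(3);L=[]
    for c,uv in zip(cs,uvs):
        o,d=ray(c,uv);P=np.eye(3)-np.outer(d,d);A+=P;b+=P@o;L.append((o,P))
    x=np.linalg.solve(A,b); return x,[round(1000*np.linalg.norm(P@(x-o)),1) for o,P in L]
def proj(c,X):
    p=np.array(c["R"])@X+np.array(c["t"]);return np.array([c["fx"]*p[0]/p[2]+c["cx"],c["fy"]*p[1]/p[2]+c["cy"]])
def toolR(s):
    w,x,y,z=s["ee_rot"];return Ro.from_quat([x,y,z,w]).as_matrix()
def snap(n,f):
    c=manip.calibration(n);s=manip.get_state();im=cv2.cvtColor(manip.get_image(n),cv2.COLOR_RGB2BGR)
    cv2.imwrite("pics/"+f,im);return c,s,im
E
python3 - <<'E'
from h import *
T=manip.calibration("top");S=manip.calibration("scene")
print("nose",tri([T,S],[(412.3,228.7),(158,290.5)]))
print("tail",tri([T,S],[(419.2,258.8),(136.8,275.2)]))
for c,f,box in [(T,"top0",(125,150,180,205)),(S,"scene0",(335,165,382,202))]:
    im=cv2.imread(f"pics/{f}.png");x0,y0,x1,y1=box
    hsv=cv2.cvtColor(im,cv2.COLOR_BGR2HSV);m=((hsv[...,1]<60)&(hsv[...,2]>150)).astype(np.uint8)*255
    mm=np.zeros_like(m);mm[y0:y1,x0:x1]=m[y0:y1,x0:x1]
    cs,_=cv2.findContours(mm,cv2.RETR_EXTERNAL,cv2.CHAIN_APPROX_NONE);k=cv2.convexHull(max(cs,key=cv2.contourArea))
    e=cv2.fitEllipse(k);print(f,e,plane(c,e[0],.06))
    if f=="top0":ea=e[0]
    else: print("dial tri",tri([T,S],[ea,e[0]]))
z=lambda u,v,u0,v0:(u/5.179+u0,v/5.179+v0)
a=z(431,49,123-56,149);a=((431-290)/5.179+123,49/5.179+149)
b=((508-290)/5.179+330,(482-290)/5.179+155)
print("tick",a,b,plane(T,a,.06),plane(S,b,.06),tri([T,S],[a,b]))
s=manip.get_state();print(toolR(s).round(3))
E
```

```text
nose (array([ 0.49921854, -0.27262332,  0.05740027]), [np.float64(1.6), np.float64(1.6)])
tail (array([ 0.43789738, -0.2849592 ,  0.05874841]), [np.float64(0.8), np.float64(0.8)])
top0 ((150.85955810546875, 177.7275848388672), (44.24777603149414, 46.534210205078125), 67.98088073730469) [0.59306193 0.25964378 0.06      ]
scene0 ((357.6674499511719, 183.3049774169922), (29.687549591064453, 38.94435119628906), 98.72818756103516) [0.59272682 0.25923037 0.06      ]
dial tri (array([0.59288207, 0.25940092, 0.06011736]), [np.float64(0.3), np.float64(0.3)])
tick (150.22533307588338, 158.46128596254104) (372.09306815987645, 192.07279397567098) [0.63353059 0.26318139 0.06      ] [0.63521252 0.26416745 0.06      ] (array([0.6343694 , 0.26416311, 0.05881523]), [np.float64(0.8), np.float64(0.8)])
[[-0.001  0.3    0.954]
 [-0.001  0.954 -0.3  ]
 [-1.    -0.001 -0.   ]]
```

arm_command(
  targets=[
    {"dp":[0,-0.017,0.044],"turn":[0,0,0],"grip":1},
    {"dp":[0,-0.017,0.044],"turn":[0,0,0],"grip":1},
    {"dp":[0,-0.017,0.044],"turn":[0,0,0],"grip":1},
    {"dp":[0,-0.017,0.044],"turn":[0,0,0],"grip":1},
    {"dp":[0,-0.017,0.044],"turn":[0,0,0],"grip":1},
    {"dp":[0,-0.017,0.044],"turn":[0,0,0],"grip":1},
    {"dp":[0,-0.017,0.044],"turn":[0,0,0],"grip":1},
    {"dp":[0,-0.017,0.044],"turn":[0,0,0],"grip":1},
  ],
)

```text
clock: 0.95
position: [0.4687, 0.3116, 0.4045]
ee_rot: [0.699, 0.107, 0.699, -0.107]
contact_force: [-0.3, -0.0, -0.9]
width: 0.0853
```

arm_command(
  targets=[
    {"dp":[0,0,0],"turn":[-8,0,0],"grip":1},
    {"dp":[0,0,0],"turn":[-8,0,0],"grip":1},
    {"dp":[0,0,0],"turn":[-7,0,0],"grip":1},
    {"dp":[0,0,0],"turn":[0,0,0],"grip":1},
    {"dp":[0,0,0],"turn":[0,0,0],"grip":1},
  ],
)

```text
clock: 1.45
position: [0.4674, 0.3131, 0.4045]
ee_rot: [0.706, -0.033, 0.706, 0.033]
contact_force: [0.5, -0.7, -0.1]
width: 0.0854
```

```bash
python3 - <<'E'
from h import *
c,s,im=snap("wrist","w1.png")
print(s["clock"],s["position"],toolR(s).round(3),c)
S=np.array([.593,.2594,.06]);print(proj(c,S),proj(c,S+[0.0415,.0042,0]))
import pickle;pickle.dump((c,s),open("w1.pkl","wb"))
E
```

```text
1.45 [0.46743629 0.31312715 0.4045052 ] [[-0.    -0.094  0.996]
 [-0.     0.996  0.094]
 [-1.    -0.    -0.   ]] {'fx': 297.6609749671318, 'fy': 297.6609749671318, 'cx': 276.2562762191584, 'cy': 206.21018081266402, 'R': array([[-9.56462412e-02,  9.95415347e-01,  2.89891855e-04],
       [ 9.44614747e-01,  9.06731210e-02,  3.15406665e-01],
       [ 3.13934349e-01,  3.04412981e-02, -9.48956559e-01]]), 't': array([-0.26652818, -0.51094287,  0.22422161])}
[222.69674778 281.71504828] [224.74633229 310.52351066]
```

View pics/w1.png

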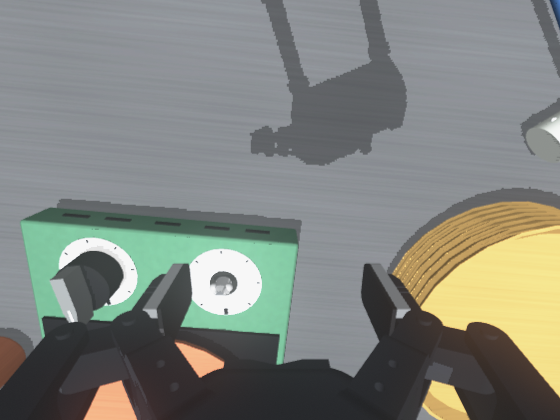

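Here the dial centre is about (224,282), with the thick tick at (226,311). That agrees with the prediction. I'll zoom in to refine it.

```bash
python3 - <<'E'
from h import *
im=cv2.imread("pics/w1.png");cv2.imwrite("pics/z1.png",cv2.resize(im[235:330,175:275],(800,600*95*8//760*760//600 if 0 else 600),interpolation=cv2.INTER_CUBIC)[:, :])
E
```

```text
(no output)
```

View pics/z1.png

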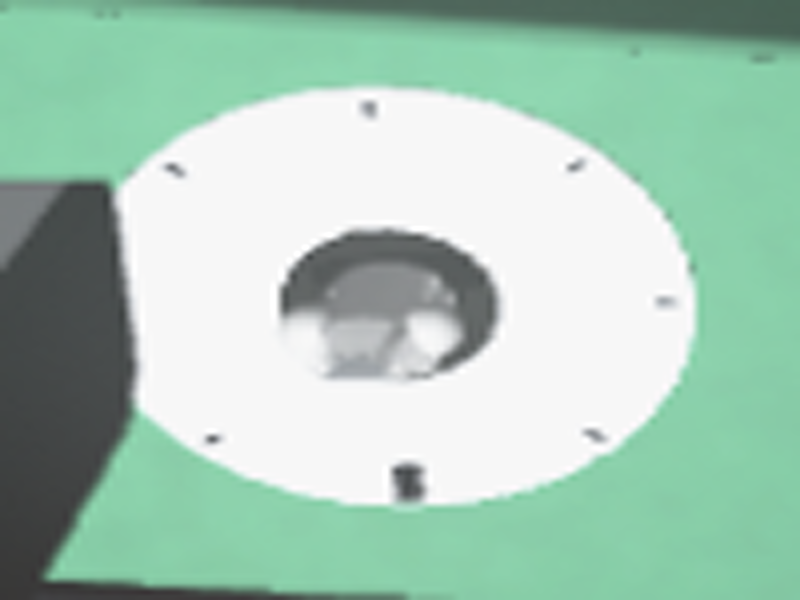

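```bash
python3 - <<'E'
from h import *
import pickle;c,s=pickle.load(open("w1.pkl","rb"))
f=lambda u,v:(175+u/8-.44,235+v*95/600-.42)
a=plane(c,f(408,482),.06);b=plane(c,f(369,109),.06);h=plane(c,f(391,303),.06)
print(a,b,(a+b)/2,h,np.arctan2(*(a-b)[[1,0]]))
l=plane(c,f(665,301),.06);print(l)
T=manip.calibration("top");S=manip.calibration("scene")
print(tri([c,T,S],[f(391,303),(150.86,177.73),(357.67,183.3)]))
print("tick",tri([c,T,S],[f(408,482),(150.225,158.46),(372.09,192.07)]))
# spindle top, wrist vs top zoom
print("sp top",tri([c,T],[f(390,285),(123+(434-290)/5.179,149+147/5.179)]))
# dial hue: strip near edge direction
E
```

```text
[0.63496285 0.26464261 0.06      ] [0.55292009 0.25547773 0.06      ] [0.59394147 0.26006017 0.06      ] [0.59408998 0.26033896 0.06      ] 0.11124737009415889
[0.58967503 0.30173457 0.06      ]
(array([0.59316226, 0.25972884, 0.06030009]), [np.float64(0.9), np.float64(0.2), np.float64(0.7)])
tick (array([0.63463912, 0.2641696 , 0.05946076]), [np.float64(0.7), np.float64(1.2), np.float64(0.5)])
sp top (array([0.59415976, 0.26004941, 0.05512665]), [np.float64(1.1), np.float64(1.1)])
```

arm_command(
  targets=[
    {"dp":[0,-0.045,-0.01],"turn":[0,0,0],"grip":1},
    {"dp":[0,-0.045,-0.01],"turn":[0,0,0],"grip":1},
    {"dp":[0,-0.045,-0.01],"turn":[0,0,0],"grip":1},
    {"dp":[0,-0.045,-0.01],"turn":[0,0,0],"grip":1},
    {"dp":[0,-0.045,-0.01],"turn":[0,0,0],"grip":1},
    {"dp":[0,-0.045,-0.01],"turn":[0,0,0],"grip":1},
    {"dp":[0,-0.045,-0.01],"turn":[0,0,0],"grip":1},
    {"dp":[0,-0.045,-0.01],"turn":[0,0,0],"grip":1},
  ],
)

```text
clock: 2.3
position: [0.4219, -0.0543, 0.405]
ee_rot: [0.707, -0.034, 0.706, 0.034]
contact_force: [1.2, -0.4, 0.1]
width: 0.0853
```

arm_command(
  targets=[
    {"dp":[0.01,-0.045,-0.01],"turn":[0,0,0],"grip":1},
    {"dp":[0.01,-0.045,-0.01],"turn":[0,0,0],"grip":1},
    {"dp":[0.01,-0.045,-0.01],"turn":[0,0,0],"grip":1},
    {"dp":[0.01,-0.045,-0.01],"turn":[0,0,0],"grip":1},
    {"dp":[0.01,-0.045,-0.01],"turn":[-6,0,0],"grip":1},
    {"dp":[0,0,0],"turn":[0,0,0],"grip":1},
    {"dp":[0,0,0],"turn":[0,0,0],"grip":1},
  ],
)

```text
clock: 3.0
position: [0.3943, -0.2823, 0.3542]
ee_rot: [0.703, -0.069, 0.704, 0.07]
contact_force: [0.2, 0.9, 0.2]
width: 0.0854
```

```bash
python3 - <<'E'
from h import *
c,s,im=snap("wrist","w2.png")
print(s["clock"],s["position"],toolR(s).round(3))
k=np.array([.4654,-.2794,.058]);u,v=proj(c,k).astype(int);print(u,v)
import pickle;pickle.dump((c,s),open("w2.pkl","wb"))
u=min(max(u,50),510);v=min(max(v,50),370);print(u-50,v-38)
cv2.imwrite("pics/z2.png",cv2.resize(im[v-38:v+37,u-50:u+50],(800,600),interpolation=cv2.INTER_CUBIC))
E
```

```text
3.0 [ 0.39430409 -0.28226952  0.35421513] [[-0.001 -0.196  0.981]
 [ 0.002  0.981  0.196]
 [-1.     0.002 -0.   ]]
265 265
215 227
```

View pics/w2.png

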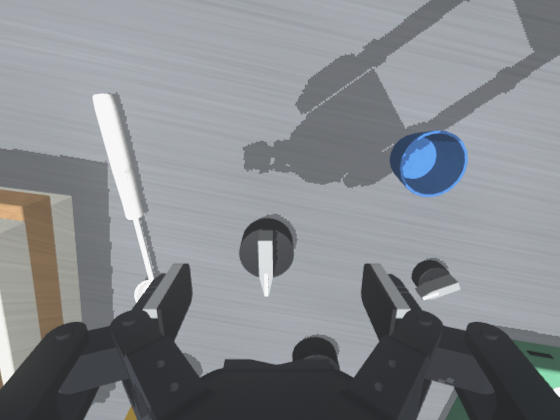

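View pics/z2.png

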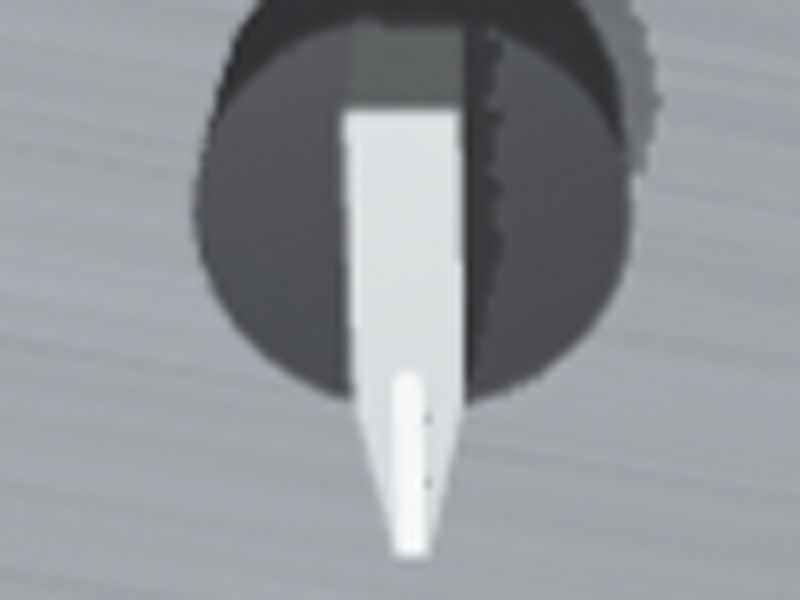

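The knob shows clearly in the zoom: the tail-top midpoint is at (403,108) and the nose tip at (412,555), pointing away from the robot.

```bash
python3 - <<'E'
from h import *
import pickle;c,s=pickle.load(open("w2.pkl","rb"))
f=lambda u,v:(215+u/8-.44,227+v/8-.44)
T=manip.calibration("top");S=manip.calibration("scene")
n,r1=tri([c,T,S],[f(412,555),(412.3,228.7),(158,290.5)])
t,r2=tri([c,T,S],[f(403,108),(419.2,258.8),(136.8,275.2)])
print(n,r1,t,r2)
n=plane(c,f(412,555),.058);t=plane(c,f(403,108),.058)
# skirt: circle on top at z=.032 from wrist, edges left/right row 215
print(n,t,np.linalg.norm(n-t))
d=(n-t);yaw=np.arctan2(d[1],d[0]);u=d/np.linalg.norm(d);ax=t+.028*u;print(yaw,ax)
print("skirt",plane(c,f((197+632)/2,213),.032))
R=toolR(s);g=ax-.004*u;g[2]=.208
print("goal TCP",g,"tool delta",R.T@(g-s["position"]),"toolyaw",np.arctan2(R[1,2],R[0,2]))
E
```

```text
[ 0.49953282 -0.27229587  0.05846383] [np.float64(0.6), np.float64(1.9), np.float64(1.4)] [ 0.43770273 -0.28492236  0.05837182] [np.float64(0.2), np.float64(0.8), np.float64(0.8)]
[ 0.50027906 -0.27173881  0.058     ] [ 0.43764944 -0.2847829   0.058     ] 0.06397357472545907
0.20533805702051233 [ 0.46506122 -0.27907375  0.058     ]
skirt [ 0.46475412 -0.2789588   0.032     ]
goal TCP [ 0.46114525 -0.27988935  0.208     ] tool delta [ 0.14616798 -0.01101387  0.06607486] toolyaw 0.19730186238518232
```

arm_command(
  targets=[
    {"dp":[0.0,-0.011,0.036],"turn":[-0.5,0,0],"grip":1},
    {"dp":[0.036,0,0.03],"turn":[0,0,0],"grip":1},
    {"dp":[0.04,0,0],"turn":[0,0,0],"grip":1},
    {"dp":[0.04,0,0],"turn":[0,0,0],"grip":0.6},
    {"dp":[0.028,0,0],"turn":[0,0,0],"grip":0.2},
    {"dp":[0,0,0],"turn":[0,0,0],"grip":0.0},
    {"dp":[0,0,0],"turn":[0,0,0],"grip":0.0},
  ],
  grip_force=60,
)

```text
clock: 3.75
position: [0.462, -0.2778, 0.2114]
ee_rot: [0.703, -0.075, 0.703, 0.075]
contact_force: [0.1, 0.5, -0.5]
width: 0.0427
```

```bash
python3 - <<'E'
from h import *
s=manip.get_state();R=toolR(s);g=np.array([ 0.46114525 ,-0.27988935 , 0.208 ])
print(s["clock"],s["position"],R.T@(g-s["position"]),np.arctan2(R[1,2],R[0,2]),s["width"],s["contact_force"])
E
```

```text
3.75 [ 0.46201035 -0.27784709  0.21142497] [ 0.00342441 -0.00181547 -0.00127558] 0.2113859519557645 0.04273329894880899 [ 0.10067749  0.49331547 -0.54273983]
```

Small correction, then close.

arm_command(
  targets=[
    {"dp":[0.0025,-0.002,-0.001],"turn":[0.3,0,0],"grip":0},
    {"dp":[0,0,0],"turn":[0,0,0],"grip":-0.5},
    {"dp":[0,0,0],"turn":[0,0,0],"grip":-1},
    {"dp":[0,0,0],"turn":[0,0,0],"grip":-1},
    {"dp":[0,0,0],"turn":[0,0,0],"grip":-1},
    {"dp":[0,0,0],"turn":[0,0,0],"grip":-1},
    {"dp":[0,0,0],"turn":[0,0,0],"grip":-1},
  ],
  grip_force=80,
)

```text
clock: 4.45
position: [0.4612, -0.2814, 0.2096]
ee_rot: [0.704, -0.073, 0.703, 0.072]
contact_force: [-0.6, 0.4, 7.1]
width: 0.0127
```

```bash
python3 - <<'E'
from h import *
c,s,im=snap("wrist","w3.png")
R=toolR(s);g=np.array([ 0.46114525 ,-0.27988935 , 0.208 ])
print(s["clock"],s["position"],R.T@(g-s["position"]),np.arctan2(R[1,2],R[0,2]),s["width"],s["contact_force"],s["moment"])
E
```

```text
4.45 [ 0.46117942 -0.28139578  0.20961813] [0.00161625 0.00148457 0.00026948] 0.20444908590923078 0.012730213451924 [-0.63332538  0.37667574  7.08970088] [0.09514306 0.10076884 0.00028907]
```

View pics/w3.png

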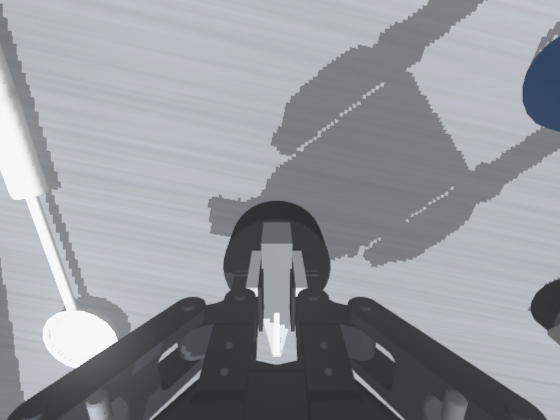

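arm_command(
  targets=[
    {"dp":[-0.02,0,0],"turn":[0,0,0],"grip":-1},
    {"dp":[-0.04,0,0],"turn":[0,0,0],"grip":-1},
    {"dp":[-0.04,0,0],"turn":[0,0,0],"grip":-1},
    {"dp":[-0.04,0,0],"turn":[0,0,0],"grip":-1},
    {"dp":[-0.02,0,0],"turn":[0,0,0],"grip":-1},
    {"dp":[0,0.02,0.01],"turn":[0,0,0],"grip":-1},
    {"dp":[0,0.036,0.017],"turn":[0,0,0],"grip":-1},
    {"dp":[0,0.036,0.017],"turn":[0,0,0],"grip":-1},
  ],
)

```text
clock: 5.3
position: [0.485, -0.1816, 0.3685]
ee_rot: [0.704, -0.071, 0.703, 0.071]
contact_force: [0.8, 1.4, -0.4]
width: 0.0123
```

arm_command(
  targets=[
    {"dp":[0,0.036,0.017],"turn":[0,0,0],"grip":-1},
    {"dp":[0,0.036,0.017],"turn":[0,0,0],"grip":-1},
    {"dp":[0,0.036,0.017],"turn":[0,0,0],"grip":-1},
    {"dp":[0,0.036,0.017],"turn":[0,0,0],"grip":-1},
    {"dp":[0,0.036,0.017],"turn":[0,0,0],"grip":-1},
    {"dp":[0,0.036,0.017],"turn":[0,0,0],"grip":-1},
    {"dp":[0,0.036,0.017],"turn":[0,0,0],"grip":-1},
    {"dp":[0,0.036,0.017],"turn":[0,0,0],"grip":-1},
  ],
)

```text
clock: 6.1
position: [0.5597, 0.129, 0.3683]
ee_rot: [0.703, -0.072, 0.703, 0.072]
contact_force: [-0.1, -1.4, -0.5]
width: 0.0124
```

arm_command(
  targets=[
    {"dp":[0,0.036,0.017],"turn":[0,0,0],"grip":-1},
    {"dp":[0,0.036,0.017],"turn":[0,0,0],"grip":-1},
    {"dp":[0,0.036,0.016],"turn":[0,0,0],"grip":-1},
    {"dp":[0,0.0,0],"turn":[5.4,0,0],"grip":-1},
    {"dp":[0,0.0,0],"turn":[0,0,0],"grip":-1},
    {"dp":[0,0.0,0],"turn":[0,0,0],"grip":-1},
  ],
)

```text
clock: 6.7
position: [0.5865, 0.243, 0.368]
ee_rot: [0.706, -0.04, 0.706, 0.039]
contact_force: [-0.3, -0.3, -0.7]
width: 0.0125
```

```bash
python3 - <<'E'
from h import *
for n in ["top","scene","wrist"]:
    c,s,im=snap(n,f"{n}4.png")
R=toolR(s);print(s["clock"],s["position"],R.round(3),np.arctan2(R[1,2],R[0,2]),s["width"],s["contact_force"])
g=np.array([.5892,.2595,s["position"][2]]);print(R.T@(g-s["position"]))
T=cv2.imread("pics/top4.png");S=cv2.imread("pics/scene4.png")
x=np.array([*s["position"][:2],s["position"][2]-.15]);
o=[]
for n,im in (("top",T),("scene",S)):
    u,v=proj(manip.calibration(n),x).astype(int);print(n,u-35,v-50);o.append(cv2.resize(im[v-50:v+50,u-35:u+35],(400,571),interpolation=cv2.INTER_CUBIC))
cv2.imwrite("pics/z4.png",np.hstack(o))
E
```

```text
6.8 [0.58662705 0.24252353 0.36826679] [[-0.    -0.11   0.994]
 [-0.     0.994  0.11 ]
 [-1.    -0.    -0.   ]] 0.11061183472609369 0.012468121821196507 [ 0.15092513  0.81786961 -0.96580233]
[-5.04209059e-06  1.65887059e-02  4.43119890e-03]
top 106 110
scene 323 89
```

View pics/z4.png

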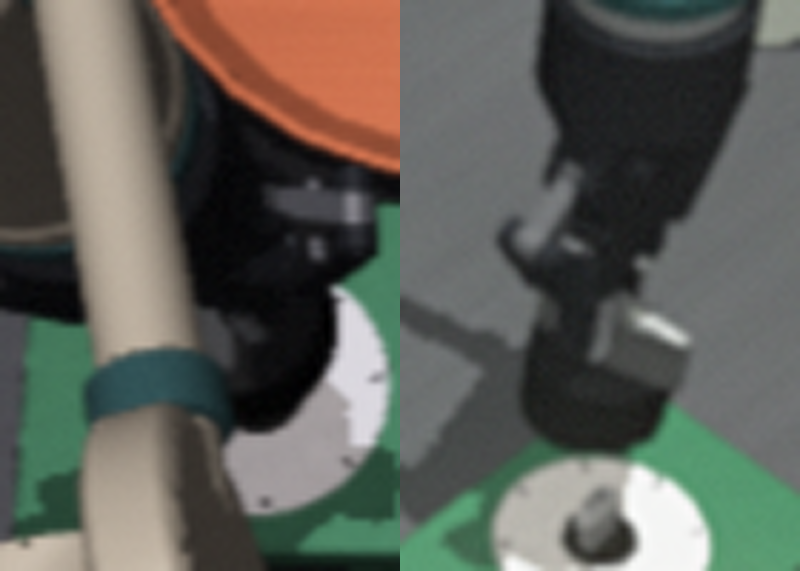

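View pics/wrist4.png

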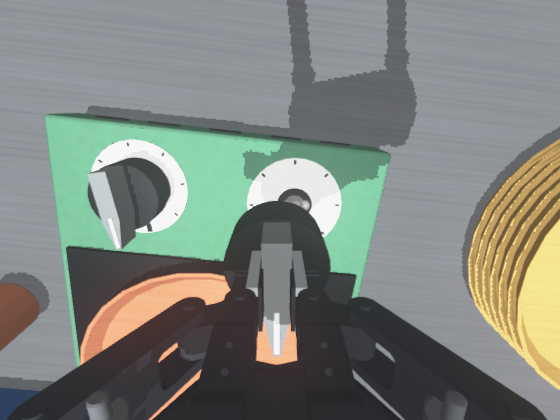

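arm_command(
  targets=[
    {"dp":[0,0.0166,0.0044],"turn":[0,0,0],"grip":-1},
    {"dp":[0.03,0,0],"turn":[0,0,0],"grip":-1},
    {"dp":[0.025,0.0,0],"turn":[0,0,0],"grip":-1},
    {"dp":[0,0.0,0],"turn":[0,0,0],"grip":-1},
    {"dp":[0,0.0,0],"turn":[0,0,0],"grip":-1},
  ],
)

```text
clock: 7.35
position: [0.5895, 0.2608, 0.3133]
ee_rot: [0.706, -0.039, 0.706, 0.039]
contact_force: [0.1, -0.1, -0.5]
width: 0.0125
```

```bash
python3 - <<'E'
from h import *
c,s,im=snap("wrist","w5.png"); c2,_,_=snap("scene","s5.png")
R=toolR(s);p=s["position"];print(s["clock"],p,np.arctan2(R[1,2],R[0,2]),s["contact_force"])
g=np.array([.5892,.2595,p[2]]);print(R.T@(g-p))
for zo in (.004,-.024): print(proj(c,p+R@np.array([.2096-.058,0,zo])))
print(proj(c,p+R@np.array([.2096-.058,0,.039])))
S=cv2.imread("pics/s5.png");u,v=proj(c2,p-[0,0,.19]).astype(int);print(u-50,v-37)
cv2.imwrite("pics/z5.png",np.vstack([cv2.resize(S[v-37:v+38,u-50:u+50],(400,300),interpolation=cv2.INTER_CUBIC),cv2.resize(im[190:370,160:400],(400,300))]))
E
```

```text
7.35 [0.58954304 0.26077836 0.31333722] 0.11060979565563976 [ 0.05307961 -0.09542633 -0.52959958]
[-3.23463531e-07 -1.23267879e-03 -4.82053344e-04]
[277.29319261 295.45385691]
[277.4676795  241.90448864]
[277.1034803  353.67584683]
310 128
```

View pics/z5.png

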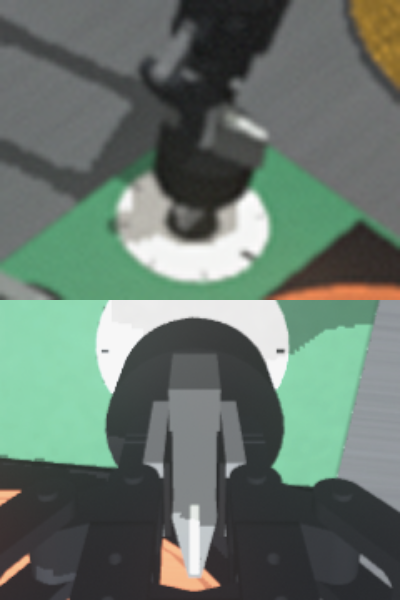

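arm_command(
  targets=[
    {"dp":[0,-0.0015,-0.001],"turn":[0,0,0],"grip":-1},
    {"dp":[0.01,0,0],"turn":[0,0,0],"grip":-1},
    {"dp":[0.01,0.0,0],"turn":[0,0,0],"grip":-1},
    {"dp":[0.005,0.0,0],"turn":[0,0,0],"grip":-1},
    {"dp":[0,0.0,0],"turn":[0,0,0],"grip":-1},
    {"dp":[0,0.0,0],"turn":[0,0,0],"grip":-1},
  ],
  grip_force=100,
)

```text
clock: 8.05
position: [0.5885, 0.2588, 0.2879]
ee_rot: [0.706, -0.039, 0.706, 0.039]
contact_force: [0.1, 0.5, -2.1]
width: 0.012
```

arm_command(
  targets=[
    {"dp":[0.004,0,0],"turn":[0,0,0],"grip":-1},
    {"dp":[0,0,0],"turn":[0,0,0],"grip":-1},
    {"dp":[0,0.0,0],"turn":[0,0,0],"grip":-1},
  ],
)

```text
clock: 8.35
position: [0.5882, 0.2589, 0.2843]
ee_rot: [0.706, -0.039, 0.706, 0.039]
contact_force: [-0.7, -1.1, 2.3]
width: 0.0118
```

arm_command(
  targets=[
    {"dp":[0.004,0,0],"turn":[0,0,0],"grip":-1},
    {"dp":[0,0,0],"turn":[0,0,0],"grip":-1},
    {"dp":[0,0.0,0],"turn":[0,0,0],"grip":-1},
  ],
)

```text
clock: 8.65
position: [0.5881, 0.2588, 0.2804]
ee_rot: [0.706, -0.039, 0.706, 0.039]
contact_force: [-2.5, 0.2, 3.5]
width: 0.012
```

arm_command(
  targets=[
    {"dp":[0.003,0,-0.0007],"turn":[0,0,0],"grip":-1},
    {"dp":[0,0,0],"turn":[0,0,0],"grip":-1},
    {"dp":[0,0.0,0],"turn":[0,0,0],"grip":-1},
  ],
)

```text
clock: 8.95
position: [0.5876, 0.2587, 0.2772]
ee_rot: [0.706, -0.039, 0.706, 0.039]
contact_force: [-3.0, -1.1, 2.5]
width: 0.0115
```

arm_command(
  targets=[
    {"dp":[0.003,0,0],"turn":[0,0,0],"grip":-1},
    {"dp":[0,0,0],"turn":[0,0,0],"grip":-1},
    {"dp":[0,0.0,0],"turn":[0,0,0],"grip":-1},
  ],
)

```text
clock: 9.25
position: [0.5872, 0.2587, 0.2747]
ee_rot: [0.706, -0.039, 0.706, 0.039]
contact_force: [-5.0, -1.3, 6.2]
width: 0.0119
```

arm_command(
  targets=[
    {"dp":[0.002,0,-0.001],"turn":[0,0,0],"grip":-1},
    {"dp":[0,0,0],"turn":[0,0,0],"grip":-1},
    {"dp":[0,0.0,0],"turn":[0,0,0],"grip":-1},
  ],
)

```text
clock: 9.55
position: [0.5866, 0.2587, 0.2745]
ee_rot: [0.707, -0.039, 0.705, 0.039]
contact_force: [-6.4, -1.4, 12.0]
width: 0.0122
```

arm_command(
  targets=[
    {"dp":[0.002,0,0],"turn":[0,0,0],"grip":-1},
    {"dp":[0,0,0],"turn":[0,0,0],"grip":-1},
    {"dp":[0,0.0,0],"turn":[0,0,0],"grip":-1},
  ],
)

```text
clock: 9.85
position: [0.5864, 0.2587, 0.2744]
ee_rot: [0.707, -0.039, 0.705, 0.039]
contact_force: [-7.7, -1.3, 20.7]
width: 0.0122
```

```bash
python3 - <<'E'
from h import *
c,s,im=snap("wrist","w6.png"); c2,_,S=snap("scene","s6.png")
R=toolR(s);p=s["position"];print(s["clock"],p,R.round(3),s["contact_force"],s["moment"])
u,v=proj(c2,p-[0,0,.19]).astype(int);print(u-50,v-37)
cv2.imwrite("pics/z6.png",np.hstack([cv2.resize(S[v-37:v+38,u-40:u+40],(400,375),interpolation=cv2.INTER_CUBIC),cv2.resize(im[190:370,180:372],(400,375),interpolation=cv2.INTER_CUBIC)]))
E
```

```text
9.85 [0.58638056 0.25867861 0.27435098] [[ 0.002 -0.111  0.994]
 [ 0.001  0.994  0.111]
 [-1.     0.001  0.002]] [-7.6749471  -1.34780486 20.6669985 ] [-0.35664874  0.98650162 -0.01496358]
306 138
```

View pics/z6.png

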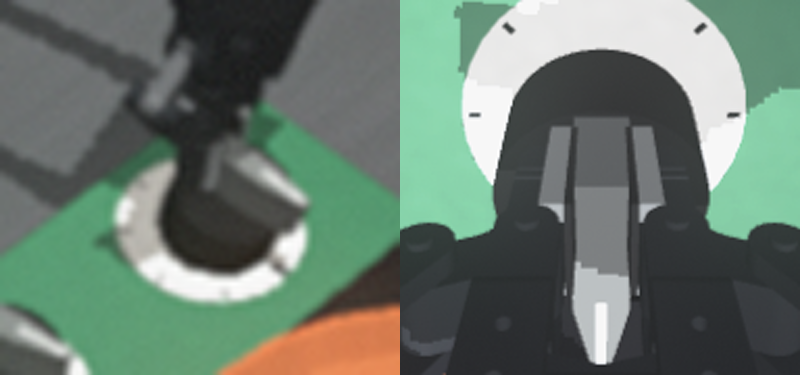

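```bash
python3 - <<'E'
import cv2,numpy as np
a=cv2.imread("pics/w5.png")[200:370,215:340];b=cv2.imread("pics/w6.png")[200:370,215:340]
cv2.imwrite("pics/z6b.png",np.hstack([cv2.resize(x,(400,544),interpolation=cv2.INTER_CUBIC) for x in (a,b)]))
E
```

```text
(no output)
```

View pics/z6b.png

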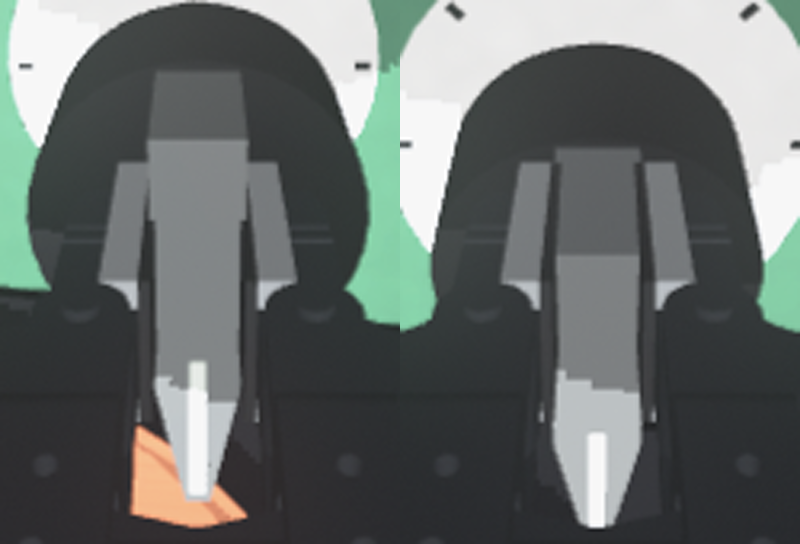

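```bash
cat >> h.py <<'E'
def onplane(c,s,uv):
    # intersection with tool plane y=0, in tool coordinates (x down, z ahead), mm
    o,d=ray(c,uv);R=toolR(s);o2=R.T@(o-s["position"]);d2=R.T@d
    k=-o2[1]/d2[1] if abs(d2[1])>1 else None
    return o2,d2
def wristpts(c,s,rows):
    pass
E
python3 - <<'E'
from h import *
c=manip.calibration("wrist");s=manip.get_state();R=toolR(s)
# camera in tool frame (fixed): rays in xz plane
C=R.T@(-np.array(c["R"]).T@np.array(c["t"])-s["position"]);print("cam in tool",C)
def d(v):
    q=R.T@np.array(c["R"]).T@np.array([0,(v-c["cy"])/c["fy"],1]);return q
def fit(vt,vn,vb):
    # unknown: tool (x,z) of tail-top, pitch; length 64 tail-nose, 26 back face -> solve least squares
    from scipy.optimize import least_squares
    def pts(p):
        x,z,a=p;u=np.array([-np.sin(a),np.cos(a)]) # nose dir in (x down,z); nose up => x decreases
        w=np.array([np.cos(a),np.sin(a)]) # down dir
        t=np.array([x,z]);return t,t+.064*u,t+.026*w
    def res(p):
        r=[]
        for q,v in zip(pts(p),(vt,vn,vb)):
            X=s["position"]+R@np.array([q[0],C[1],q[1]]);r.append(proj(c,X)[1]-v)
        return r
    sol=least_squares(res,[.15,-.024,0.]);x,z,a=sol.x
    u=np.array([-np.sin(a),np.cos(a)]);w=np.array([np.cos(a),np.sin(a)])
    o=np.array([x,z])+.028*u+.058*w
    print("tail",sol.x[:2],"pitch deg noseup",np.degrees(a),"origin (x down,z)",o,sol.cost);return o,a
fit(200+139/3.2,200+497/3.2,200+70/3.2)
o,a=fit(200+255/3.2,200+525/3.2,200+150/3.2)
print("knob origin world",s["position"]+R@np.array([o[0],0,o[1]]))
E
```

```text
cam in tool [ 0.03050597 -0.00070532 -0.08111824]
tail [ 0.15204685 -0.02304101] pitch deg noseup -0.40804811894800747 origin (x down,z) [0.21024479 0.00454522] 8.48587142077105e-25
tail [ 0.1533504 -0.0035257] pitch deg noseup -10.148956841109113 origin (x down,z) [0.21537669 0.01381612] 3.2311742677852644e-26
knob origin world [0.60060944 0.26036677 0.05899857]
```

```bash
python3 - <<'E'
from h import *
S=manip.calibration("scene");c=manip.calibration("wrist")
im=cv2.imread("pics/s6.png");cv2.imwrite("pics/z6c.png",cv2.resize(im[150:210,326:396],(700,600),interpolation=cv2.INTER_CUBIC))
b=cv2.imread("pics/w6.png")
print(tri([S,c],[(376.5,179),(215+597/3.2,364)]))
E
```

```text
(array([0.62803149, 0.30808409, 0.10159767]), [np.float64(28.6), np.float64(28.6)])
```

View pics/z6c.png

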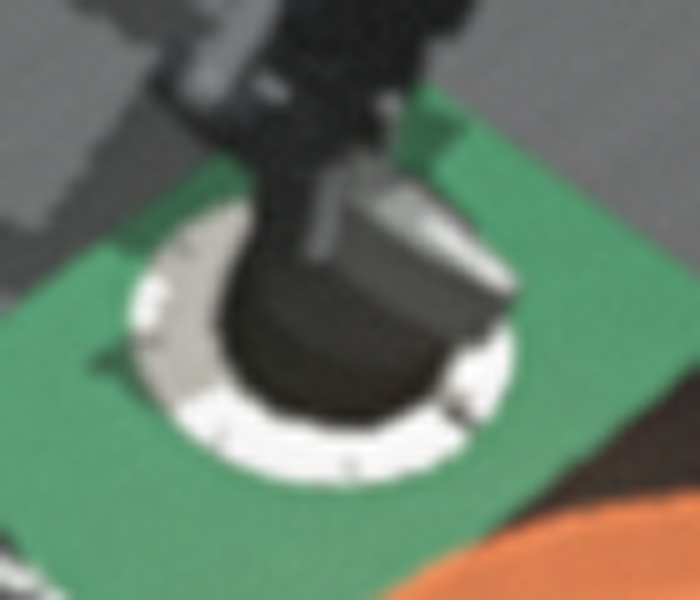

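```bash
python3 - <<'E'
from h import *
S=manip.calibration("scene");c=manip.calibration("wrist")
n,r=tri([S,c],[(377.3,178.6),(276.6,364)]);print(n,r)
t=[.5886,.2592]
# ring of tail: intersect wrist tail ray with plane through spindle & dir .11
o,d=ray(c,(276.6,279.7));
for z in (.118,.122,.126,.13): 
    print(plane(c,(276.6,279.7),z), np.linalg.norm(n-plane(c,(276.6,279.7),z)))
print(n-[.5935,.26,.06])
E
```

```text
[0.64060716 0.26461673 0.11493105] [np.float64(0.1), np.float64(0.1)]
[0.58515419 0.25826245 0.118     ] 0.0559001491257474
[0.58263079 0.25796841 0.122     ] 0.058782899385734756
[0.58010739 0.25767436 0.126     ] 0.06189458678711752
[0.57758399 0.25738032 0.13      ] 0.0652024425335788
[0.04710716 0.00461673 0.05493105]
```

The two views agree that the knob has pitched about 11° nose-down in the grip. The nose tip is at z 0.115 and the tail at about 0.128, so it's on the spindle but not seated. I'll release it, look, then push from above.

arm_command(
  targets=[
    {"dp":[-0.002,0,0],"turn":[0,0,0],"grip":-1},
    {"dp":[0,0,0],"turn":[0,0,0],"grip":0},
    {"dp":[0,0,0],"turn":[0,0,0],"grip":0},
    {"dp":[0,0,0],"turn":[0,0,0],"grip":0},
    {"dp":[0,0,0],"turn":[0,0,0],"grip":0},
  ],
)

```text
clock: 10.45
position: [0.587, 0.2586, 0.2716]
ee_rot: [0.706, -0.039, 0.706, 0.039]
contact_force: [1.0, 0.5, -0.3]
width: 0.0427
```

arm_command(
  targets=[
    {"dp":[-0.03,0,0],"turn":[0,0,0],"grip":0},
    {"dp":[-0.04,0,0],"turn":[0,0,0],"grip":0},
    {"dp":[0,0,-0.04],"turn":[0,0,0],"grip":0},
    {"dp":[0,0,-0.03],"turn":[0,0,0],"grip":0},
    {"dp":[0,0,0],"turn":[0,0,0],"grip":0},
    {"dp":[0,0,0],"turn":[0,0,0],"grip":0},
  ],
)

```text
clock: 11.05
position: [0.5171, 0.251, 0.3423]
ee_rot: [0.706, -0.039, 0.706, 0.039]
contact_force: [0.1, 0.4, 0.4]
width: 0.0429
```

```bash
python3 - <<'E'
from h import *
import pickle
c2,_,S=snap("scene","s7.png");c3,_,T=snap("top","t7.png");c,s,im=snap("wrist","w7.png")
pickle.dump((c,s),open("w7.pkl","wb"))
print(s["clock"],s["position"],s["width"],s["contact_force"])
u,v=proj(c,np.array([.5935,.26,.1])).astype(int);print(u,v);v=min(v,370)
print("wrist crop",u-40,v-50)
o=[cv2.resize(S[140:210,316:396],(400,350),interpolation=cv2.INTER_CUBIC),cv2.resize(T[140:210,110:190],(400,350),interpolation=cv2.INTER_CUBIC)]
cv2.imwrite("pics/z7.png",np.hstack(o))
cv2.imwrite("pics/z7w.png",cv2.resize(im[v-50:v+50,u-50:u+50],(600,600),interpolation=cv2.INTER_CUBIC))
E
```

```text
11.15 [0.51822194 0.25104701 0.34216055] 0.04255860747769395 [1.48367394 0.14112883 0.01912129]
277 303
wrist crop 237 253
```

View pics/z7.png

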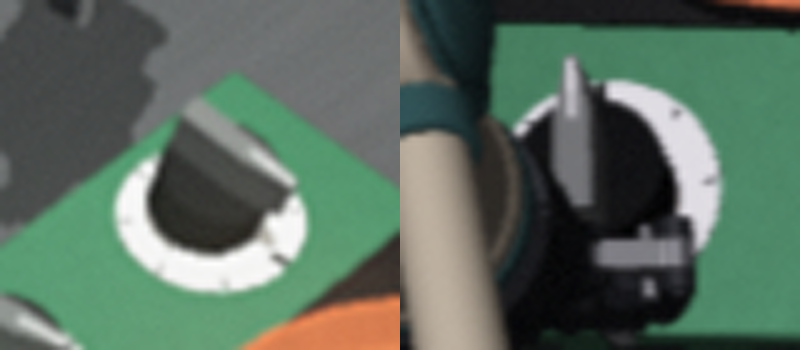

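View pics/z7w.png

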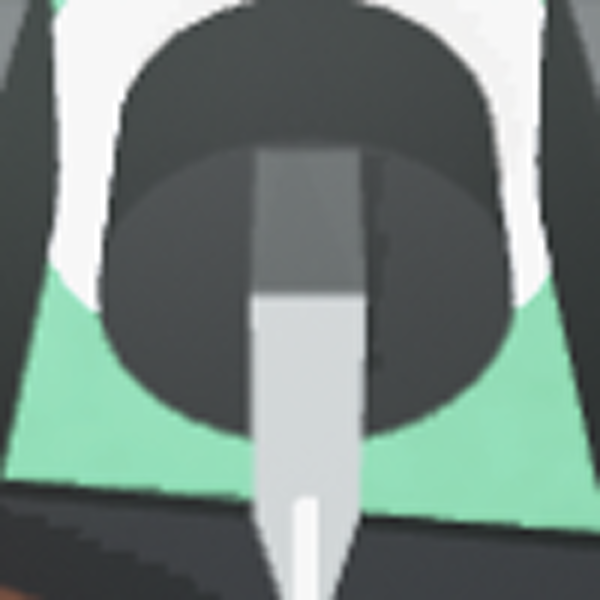

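```bash
python3 - <<'E'
from h import *
import pickle;c,s=pickle.load(open("w7.pkl","rb"))
T=manip.calibration("top");S=manip.calibration("scene")
n,r=tri([T,S],[(144.2,151.8),(374.8,177)]);print(n,r)
t,r=tri([T,S,c],[(144.8,181),(354.6,161),(278.1,302)]);print(t,r)
d=n-t;print(np.linalg.norm(d),"yaw",np.arctan2(d[1],d[0]),"pitch",np.degrees(np.arcsin(d[2]/np.linalg.norm(d))))
u=d/np.linalg.norm(d);y=np.cross([0,0,1],u);y/=np.linalg.norm(y);w=np.cross(u,y);
o=t+.028*u-.058*w;print("top centre",t+.028*u,"origin",o,"down",w)
E
```

```text
[0.63263512 0.26409062 0.11392759] [np.float64(0.8), np.float64(0.8)]
[0.57246438 0.25759492 0.12609482] [np.float64(1.9), np.float64(1.2), np.float64(0.7)]
0.06173129966843151 yaw 0.10753801878889403 pitch -11.367418176700886
top centre [0.59975655 0.26054123 0.12057603] origin [0.58839079 0.25931424 0.06371379] down [0.19596129 0.0211549  0.98038342]
```

The knob's yaw is right (0.108), but it's cocked with the tail side high. I'll press the tail from above with closed fingers.

arm_command(
  targets=[
    {"dp":[0,0,0.03],"turn":[0,0,0],"grip":-1},
    {"dp":[0,0.0005,0.029],"turn":[0,0,0],"grip":-1},
    {"dp":[0,0,0],"turn":[0,0,0],"grip":-1},
    {"dp":[0,0,0],"turn":[0,0,0],"grip":-1},
    {"dp":[0.02,0,0],"turn":[0,0,0],"grip":-1},
    {"dp":[0.017,0,0],"turn":[0,0,0],"grip":-1},
    {"dp":[0,0,0],"turn":[0,0,0],"grip":-1},
    {"dp":[0,0,0],"turn":[0,0,0],"grip":-1},
  ],
)

```text
clock: 12.0
position: [0.5754, 0.2579, 0.3052]
ee_rot: [0.706, -0.039, 0.706, 0.039]
contact_force: [0.3, 0.6, 0.8]
width: 0.0
```

arm_command(
  targets=[
    {"dp":[0.004,0,0],"turn":[0,0,0],"grip":-1},
    {"dp":[0.002,0,0],"turn":[0,0,0],"grip":-1},
    {"dp":[0,0,0],"turn":[0,0,0],"grip":-1},
    {"dp":[0,0,0],"turn":[0,0,0],"grip":-1},
  ],
)

```text
clock: 12.4
position: [0.5759, 0.2579, 0.2997]
ee_rot: [0.706, -0.039, 0.706, 0.039]
contact_force: [-0.5, -0.3, 0.9]
width: 0.0
```

arm_command(
  targets=[
    {"dp":[0.002,0,0],"turn":[0,0,0],"grip":-1},
    {"dp":[0.001,0,0],"turn":[0,0,0],"grip":-1},
    {"dp":[0,0,0],"turn":[0,0,0],"grip":-1},
  ],
)

```text
clock: 12.7
position: [0.5756, 0.2579, 0.2962]
ee_rot: [0.706, -0.039, 0.706, 0.039]
contact_force: [-0.7, -0.9, 2.8]
width: -0.0
```

arm_command(
  targets=[
    {"dp":[0.002,0,0],"turn":[0,0,0],"grip":-1},
    {"dp":[0,0,0],"turn":[0,0,0],"grip":-1},
    {"dp":[0,0,0],"turn":[0,0,0],"grip":-1},
  ],
)

```text
clock: 13.0
position: [0.5758, 0.2579, 0.2938]
ee_rot: [0.706, -0.039, 0.706, 0.039]
contact_force: [-0.8, 0.6, 0.6]
width: 0.0001
```

arm_command(
  targets=[
    {"dp":[0.002,0,0],"turn":[0,0,0],"grip":-1},
    {"dp":[0,0,0],"turn":[0,0,0],"grip":-1},
    {"dp":[0,0,0],"turn":[0,0,0],"grip":-1},
  ],
)

```text
clock: 13.3
position: [0.5758, 0.2579, 0.292]
ee_rot: [0.706, -0.039, 0.706, 0.039]
contact_force: [-0.1, -0.7, 0.2]
width: 0.0003
```

```bash
python3 - <<'E'
from h import *
c2,_,S=snap("scene","s8.png");c,s,im=snap("wrist","w8.png")
print(s["clock"],s["position"],s["contact_force"])
cv2.imwrite("pics/z8.png",np.hstack([cv2.resize(S[140:210,316:396],(400,350),interpolation=cv2.INTER_CUBIC),cv2.resize(im[220:420,176:404],(400,350),interpolation=cv2.INTER_CUBIC)]))
E
```

```text
13.35 [0.57583807 0.25789765 0.29212091] [ 0.7127047  -0.55148533 -0.89498419]
```

View pics/z8.png

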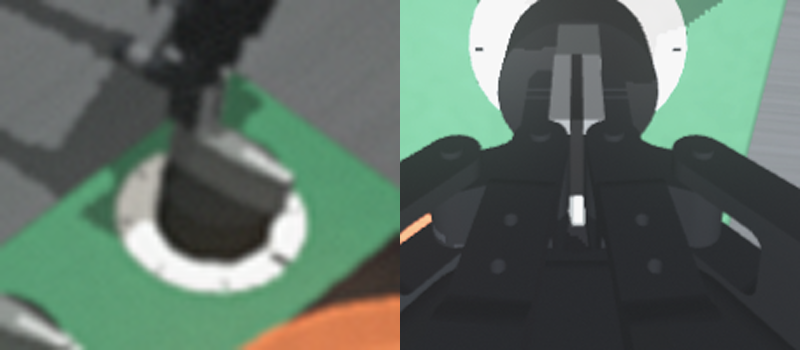

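arm_command(
  targets=[
    {"dp":[0.002,0,0],"turn":[0,0,0],"grip":-1},
    {"dp":[0,0,0],"turn":[0,0,0],"grip":-1},
    {"dp":[0,0,0],"turn":[0,0,0],"grip":-1},
  ],
)

```text
clock: 13.7
position: [0.5759, 0.258, 0.2915]
ee_rot: [0.707, -0.039, 0.706, 0.039]
contact_force: [-2.8, 0.3, 5.5]
width: 0.0003
```

arm_command(
  targets=[
    {"dp":[0.002,0,0],"turn":[0,0,0],"grip":-1},
    {"dp":[0,0,0],"turn":[0,0,0],"grip":-1},
    {"dp":[0,0,0],"turn":[0,0,0],"grip":-1},
  ],
)

```text
clock: 14.0
position: [0.5757, 0.2579, 0.2914]
ee_rot: [0.707, -0.039, 0.705, 0.039]
contact_force: [-4.3, -1.6, 13.4]
width: 0.0003
```

It hits a hard stop at a tip height of 0.1184, where a seated knob's top would be (0.118). I'll press once over the axis as well, then retreat and measure.

arm_command(
  targets=[
    {"dp":[-0.009,0,0],"turn":[0,0,0],"grip":-1},
    {"dp":[0,0,0.017],"turn":[0,0,0],"grip":-1},
    {"dp":[0,0,0],"turn":[0,0,0],"grip":-1},
    {"dp":[0.005,0,0],"turn":[0,0,0],"grip":-1},
    {"dp":[0.003,0,0],"turn":[0,0,0],"grip":-1},
    {"dp":[0.002,0,0],"turn":[0,0,0],"grip":-1},
    {"dp":[0,0,0],"turn":[0,0,0],"grip":-1},
  ],
)

```text
clock: 14.7
position: [0.5921, 0.2597, 0.2914]
ee_rot: [0.707, -0.039, 0.705, 0.039]
contact_force: [-5.0, -2.1, 19.8]
width: -0.0002
```

arm_command(
  targets=[
    {"dp":[0.002,0,0],"turn":[0,0,0],"grip":-1},
    {"dp":[0,0,0],"turn":[0,0,0],"grip":-1},
    {"dp":[0,0,0],"turn":[0,0,0],"grip":-1},
  ],
)

```text
clock: 15.0
position: [0.5919, 0.2597, 0.2913]
ee_rot: [0.708, -0.039, 0.705, 0.039]
contact_force: [-6.1, -1.6, 27.9]
width: 0.0002
```

arm_command(
  targets=[
    {"dp":[-0.02,0,0],"turn":[0,0,0],"grip":-1},
    {"dp":[-0.04,0,0],"turn":[0,0,0],"grip":-1},
    {"dp":[0,0,-0.04],"turn":[0,0,0],"grip":-1},
    {"dp":[0,0,-0.045],"turn":[0,0,0],"grip":-1},
    {"dp":[0,0,-0.045],"turn":[0,0,0],"grip":-1},
    {"dp":[0,0,-0.045],"turn":[0,0,0],"grip":-1},
    {"dp":[0,0,0],"turn":[0,0,0],"grip":-1},
    {"dp":[0,0,0],"turn":[0,0,0],"grip":-1},
  ],
)

```text
clock: 15.8
position: [0.4173, 0.2403, 0.3451]
ee_rot: [0.706, -0.039, 0.706, 0.039]
contact_force: [0.9, 0.2, -0.5]
width: -0.0001
```

```bash
python3 - <<'E'
from h import *
import pickle
c2,_,S=snap("scene","s9.png");c3,_,T=snap("top","t9.png");c,s,im=snap("wrist","w9.png")
pickle.dump((c,s),open("w9.pkl","wb"))
print(s["clock"],s["position"],s["contact_force"])
u,v=proj(c,np.array([.5935,.26,.1])).astype(int);print(u,v)
cv2.imwrite("pics/z9.png",np.hstack([cv2.resize(S[140:210,316:396],(400,350),interpolation=cv2.INTER_CUBIC),cv2.resize(T[140:210,110:190],(400,350),interpolation=cv2.INTER_CUBIC)]))
cv2.imwrite("pics/t9s.png",T)
E
```

```text
15.9 [0.41945343 0.24065914 0.34528331] [0.39224246 0.67301031 0.26666691]
276 389
```

View pics/z9.png

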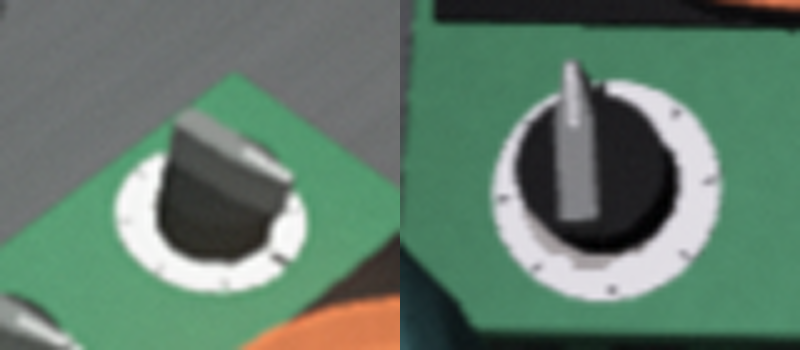

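View pics/t9.png

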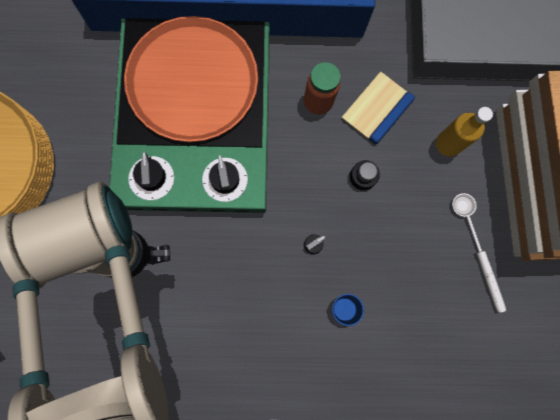

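```bash
python3 - <<'E'
from h import *
T=manip.calibration("top");S=manip.calibration("scene")
n,r=tri([T,S],[(144.2,152.1),(374.3,176.3)]);print(n,r)
t,r=tri([T,S],[(145.5,183.8),(352.8,163.6)]);print(t,r)
d=n-t;print(np.linalg.norm(d),"yaw",np.arctan2(d[1],d[0]),"pitch",np.degrees(np.arcsin(d[2]/np.linalg.norm(d))))
u=d/np.linalg.norm(d);y=np.cross([0,0,1],u);y/=np.linalg.norm(y);w=np.cross(u,y);print("origin",t+.028*u-.058*w)
for X in ([.5935,.26,.118],):
    X=np.array(X);e=np.array([np.cos(.11),np.sin(.11),0]);print("ideal nose/tail top",proj(T,X+.036*e),proj(T,X-.028*e),"scene",proj(S,X+.036*e),proj(S,X-.028*e))
    print("fitted-knob check: if 10mm high top", proj(S,X+.036*e+[0,0,.01]),proj(T,X+.036*e+[0,0,.01]))
E
```

```text
[0.63139141 0.26347762 0.11593903] [np.float64(0.7), np.float64(0.7)]
[0.56892493 0.25788845 0.11379234] [np.float64(0.7), np.float64(0.7)]
0.06275275381908922 yaw 0.08923719018766464 pitch 1.96039521744645
origin [0.59877341 0.26055913 0.05678413]
ideal nose/tail top [143.35114821 152.62136266] [145.10283419 184.75909348] scene [373.58087081 175.22094225] [351.41227499 161.98219783]
fitted-knob check: if 10mm high top [374.19389128 172.42144396] [142.17610455 151.17784031]
```

```bash
python3 - <<'E'
from h import *
print(manip.get_state()["contact_force"]);print(manip.sign_off())
E
```

```text
[ 1.1099505  -0.41672968  1.05708202]
the job is handed in; nothing more can be done
None
```

The matching bar-grip knob is on the bare spindle and let go, and I handed the job in at about 16 s. The hand-in gives no verdict, so this rests on my own checks.

**What went wrong and how I fixed it:** On the first push-down the knob slid in the fingers and tipped about 11° nose-down. I let go, then pushed the tail down from above with the fingers closed. A second press over the axis reached 28 N, well above the 5 to 15 N snap force.

**Last checks:**
- **Height:** both presses stopped at a knob-top height of about 0.118 m, as expected for a fully seated knob. The cameras put the underside about 3 mm below the strip, which can't be real. They sit within 1–2 pixels of the ideal seated pose, so I trusted the finger contact.
- **Position:** the axis measured about 5 mm from the spindle's in the final two-view check (limit 10 mm).
- **Direction:** the nose is within about 0.02 rad of the flat side (limit 0.3).
- **Upright:** the tilt measured about 2° (0.03 rad, limit 0.1).
- **Other knobs:** the small and round-grip knobs appear at the same pixels in the top view as at the start.
- **Robot:** the arm was well clear of the scene, with no meaningful contact force.

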